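# Fit the bar-end mount and offer up the heavier bar-end weight

### The arm

A 6-joint arm with a two-finger parallel gripper is mounted at the origin on the work surface. World frame = base frame: x ahead of the robot, y to its left, z up, the work surface at z = 0. Lengths are in mm, angles in rad, forces in N, time in s.
With the tool pointing down it reaches from about 400 to 825 mm from the base axis. Payload 7 kg.
Tool frame: the origin (TCP) lies at the very end of the fingers, on their centre line; the grasp point (between the pads) lies 19 mm behind it; z points along the fingers, y is the line along which they close (so a half turn about z gives the same grasp; the last joint's range is limited). The gripper opens to 88 mm and grips with 3 to 60 N. Pads are 19 mm wide; open, the fingers measure 130 mm over their backs; the gripper's body (78 mm by 193 mm) begins 47 mm behind the grasp point.
Start: joints at [1.409, 0.359, 0.012, 0, -1.224, -0.288], TCP at [293.485, 607.834, 226.561] pointing down, gripper open.
Joint ranges: [-3.07, 3.07], [-1.43, 2.12], [-1.02, 1.25], [-3.03, 1.67], [-3.05, -0], [-3.03, 3.03]. Speed limits (rad/s): [2.39, 2.39, 3.01, 3.14, 3.14, 3.14].

### API

Orientations are given as a unit quaternion [x, y, z, w].
In Python, from plant import bot gives the robot as it stands. Calls block until the motion is done:
- bot.move_ptp(position, orientation): joint-space move of the TCP to a pose.
- bot.line_to(position, velocity=150, ori=None): straight line of the TCP; ori=None keeps the orientation; velocity is the mean speed in mm/s.
- bot.move_joints(angles): joint-space move.
- bot.move_gripper(opening, force=None): finger opening in mm; force is the grip in N (None keeps the last); returns when the fingers have stopped.
- bot.pause(seconds).
- bot.solve_ik(position, orientation): joint angles nearest the present ones, or None.
- bot.read_state(): the state.
- bot.camera(name): name is "scene" or "top" or "wrist"; returns the picture (400x640x3 uint8, red, green, blue); there is no depth.
- bot.get_calibration(name): a dict with "fx", "fy", "cx", "cy" (pixels), "distortion" ([k1, k2, p1, p2, k3] as OpenCV has them; the pictures are not rectified), "view" (4x4, takes a point from world to camera coordinates); the wrist camera has in their place "T_tool_cam" (4x4, takes a point from camera to tool coordinates, whose origin is the TCP and whose axes are the flange's). Camera axes: x right, y up, looking along -z (the intrinsics and any distortion apply to the point x, -y, -z); pixel columns grow to the right and rows downward; lengths in mm; the calibration is good to about 2 mm. A picture is of the moment at which its call begins: read the wrist's pose just before it. get_calibration takes no time and is no camera call.
A pose or a line that the arm cannot do raises bot.Unreachable and nothing moves.
- bot.close_job(): hands the job in; it is judged then, once.
The state is a dict: "t": time; "joint_pos": joint angles; "qvel": joint speeds; "tau": joint torques, N m; "tcp_pos": TCP position; "eef_rot": TCP orientation; "contact_force": force on the tool from outside, world axes, zero at the start; "moment": the same for the moment, N m; "width": finger opening in mm; "finger_force": force on a finger pad.
Only numpy, scipy, OpenCV 4.12 (cv2) and the standard library are available. Lean on these libraries where they do the work, as an engineer would, in place of code of your own. Each camera call takes 0.05 s, during which the arm holds its last target. There are 200 camera calls.

### The job

First take the steel mount out of the wooden block and slide its rod down into the open top of the handlebar tube in the vice until its head sits fully home, and let go. Then lift the two black bar-end weights in turn, each clear of the bench: they look alike, but one has a steel core and the other a nylon one, so feel which is heavier, and stand the lighter one gently back on the bench. Finish holding the heavier one upright in the gripper, centred over the mount with about two fingers' breadth of air beneath it so that I can slip a washer in, and keep hold of it; do not drop or knock over the weights and leave everything else on the bench where it is.

Things in the scene. Friction and masses are not known exactly. Their poses are not given: they have to be found in the camera images.
- bar_mouth (a point): centre of the open top end of the handlebar tube (outside 22 mm, bore 16 mm, free depth 70 mm), clamped upright in the bench vice, 190 mm above the bench; z up. Around the tube the vice is at most 135 mm high; along this frame it spans x -120 to 170 mm and y -90 to 32 mm, and its tommy bar, 66 mm above the bench at x -107, reaches y 70 mm
- mount_head (a point): centre of the head of the steel mount: head 24 mm diameter, 16 mm tall, on top of a straight rod 13 mm in diameter and 58 mm long with black rubber rings and a tapered foot; this point is 8 mm above the underside of the head and 66 mm above the foot; z along the mount, up. At the start the mount stands upright in a 35 mm deep loose hole of the wooden block. Home in the tube, the head's underside rests on the tube's end, so this point is then 8 mm above bar_mouth
- block: fixed wooden block, 120 x 70 x 45 mm tall, origin under its centre; the mount stands 30 mm from the centre along its +x, and three small cap screws, tops 61 mm above the bench, stand in the rest of it
- weight_a_center (a point): black bar-end weight, 38 mm diameter, 62 mm tall: straight-sided to 50 mm, then a tapered nose; stands on its flat base on the bench; point at its centre, 31 mm above the base, z up along it. Two look alike: a shell with a steel core in one (core_heavy, 0.29-0.36 kg in all), nylon in the other (core_light, 0.11-0.13 kg in all), about 1 mm of play; which is which is random each time
- weight_b_center (a point): black bar-end weight, 38 mm diameter, 62 mm tall: straight-sided to 50 mm, then a tapered nose; stands on its flat base on the bench; point at its centre, 31 mm above the base, z up along it. Two look alike: a shell with a steel core in one (core_heavy, 0.29-0.36 kg in all), nylon in the other (core_light, 0.11-0.13 kg in all), about 1 mm of play; which is which is random each time
- socket_center (a point): bystander: deep steel socket standing on the bench, 28 mm diameter, 50 mm tall; point at its centre
- spray: bystander: spray can, 53 mm diameter, 160 mm tall; origin under its centre
- grip: bystander: black rubber handlebar grip lying down, 120 mm long along its x, about 40 mm thick; origin under its middle
- tape: bystander: roll of black tape lying flat, 90 mm diameter, 24 mm tall; origin under its centre
- driver: bystander: screwdriver lying along its x
- spanner: bystander: spanner lying along its x
- tin: bystander: small round tin, 60 mm diameter, 60 mm tall; origin under its centre
- carton: bystander: yellow carton 70 x 70 x 75 mm tall; origin under its centre
Things that resemble listed ones, but are neither listed nor needed, are in the scene too. Leave any red look-alike of the part that bears weight_a_center alone.

How it is judged:
By the outcome, as a careful person would: the job done as asked, in the order asked, and still so for the second after the job is handed in, while the arm keeps its last pose, push and grip.
It also fails if it takes over 72 s, if anything falls off the work surface, if the arm or the gripper's body presses on something with over 40 N, if the wrist force passes 120 N, or if a joint passes its speed limit or range.

## Working session

There is one attempt and no reset: what is moved stays moved. The work goes in short steps, each a Python script; the robot and the scene stay as the last script left them, time stands still between calls to the robot, and variables do not carry over. Pictures are saved under pics/ and viewed, at most 10 in all, crops included, and the job is handed in when it is done.

```bash
mkdir -p pics; ls; python3 - <<'E'
from plant import bot
import cv2,json
for n in("scene","top"):
    cv2.imwrite(f"pics/{n}0.png",cv2.cvtColor(bot.camera(n),cv2.COLOR_RGB2BGR))
    c=bot.get_calibration(n);print(n,c)
print(bot.get_calibration("wrist"));s=bot.read_state();print(s)
E
```

```text
pics
scene {'fx': 378.2596295086546, 'fy': 378.2596295086546, 'cx': 319.1598667018098, 'cy': 196.424894495728, 'distortion': array([-0.0158957,  0.       ,  0.       ,  0.       ,  0.       ]), 'view': array([[ 4.95120602e-01,  8.68703351e-01,  1.44940824e-02,
        -2.77679921e+02],
       [-5.51618590e-01,  3.01420801e-01,  7.77729022e-01,
         1.98441824e+02],
       [ 6.71246989e-01, -3.93064866e-01,  6.28432566e-01,
        -1.33707534e+03],
       [ 0.00000000e+00,  0.00000000e+00,  0.00000000e+00,
         1.00000000e+00]])}
top {'fx': 480.0439200982689, 'fy': 480.0439200982689, 'cx': 317.2836411263373, 'cy': 211.25531883841796, 'distortion': array([-0.0250247,  0.       ,  0.       ,  0.       ,  0.       ]), 'view': array([[ 2.77938506e-02, -9.99606959e-01,  3.66452296e-03,
         1.55720673e+01],
       [ 9.95887673e-01,  2.80062928e-02,  8.61590942e-02,
        -6.06698772e+02],
       [-8.62278599e-02,  1.25476025e-03,  9.96274652e-01,
        -1.50943170e+03],
       [ 0.00000000e+00,  0.00000000e+00,  0.00000000e+00,
         1.00000000e+00]])}
{'fx': 279.915794
[... 515 characters left out ...]
0e+00]])}
{'t': 0.1, 'joint_pos': array([ 1.40908969e+00,  3.59291023e-01,  1.11392636e-02, -2.84423374e-04,
       -1.22412892e+00, -2.88097091e-01]), 'qvel': array([-0.00036576, -0.00115462,  0.0031129 ,  0.00050819, -0.00140211,
       -0.00062297]), 'tau': array([-3.81111953e-03, -5.84161949e+01,  2.93748003e+01,  7.01539278e+00,
        1.01987863e-02, -5.49186177e-05]), 'tcp_pos': array([293.32418011, 607.43404578, 225.73153426]), 'eef_rot': array([ 9.74804921e-01, -2.23057836e-01, -8.65778128e-05,  7.49141463e-04]), 'contact_force': array([-0.19834825,  0.06493465,  0.00802856]), 'moment': array([-0.02603592,  0.02617451,  0.00318347]), 'finger_force': 0.0, 'width': 87.58578779520093}
```

View pics/scene0.png

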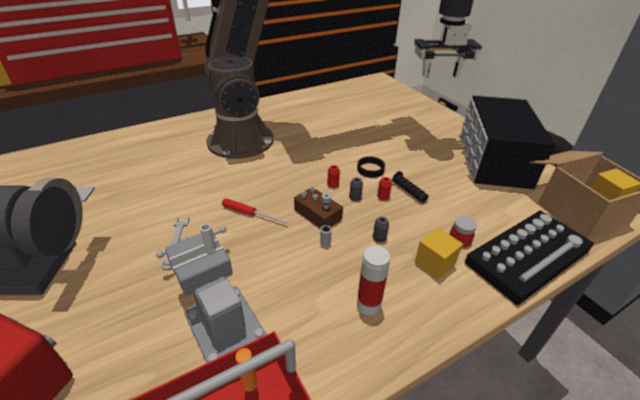

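View pics/top0.png

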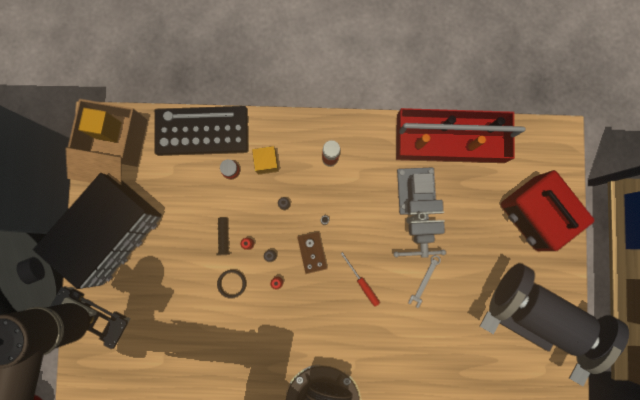

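Scene view: the black weights are at about (356,189) and (381,229), with red look-alikes at (334,177) and (385,188). The mount in the block is at about (326,203), the cap screws are at its left, and the bare steel socket is at (325,236). The tube is in the vice at (208,232). In the top view the weights are at (284,203) and (270,256), the mount at (310,243), the socket at (325,219), and the tube at (422,216). I'll check these in one close crop.

```bash
python3 - <<'E'
import cv2,numpy as np
s=cv2.imread("pics/scene0.png");t=cv2.imread("pics/top0.png")
f=lambda im,x,y,w,h,k:cv2.resize(im[y:y+h,x:x+w],None,fx=k,fy=k,interpolation=cv2.INTER_CUBIC)
a=f(s,285,155,115,100,3.478);a=cv2.resize(a,(400,300))
b=cv2.resize(f(s,150,205,100,75,4),(400,300))
c=cv2.resize(f(t,235,185,107,80,4),(400,300))
d=cv2.resize(f(t,385,180,80,60,5),(400,300))
cv2.imwrite("pics/m1.png",np.vstack([np.hstack([a,b]),np.hstack([c,d])]))
E
```

```text
(no output)
```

View pics/m1.png

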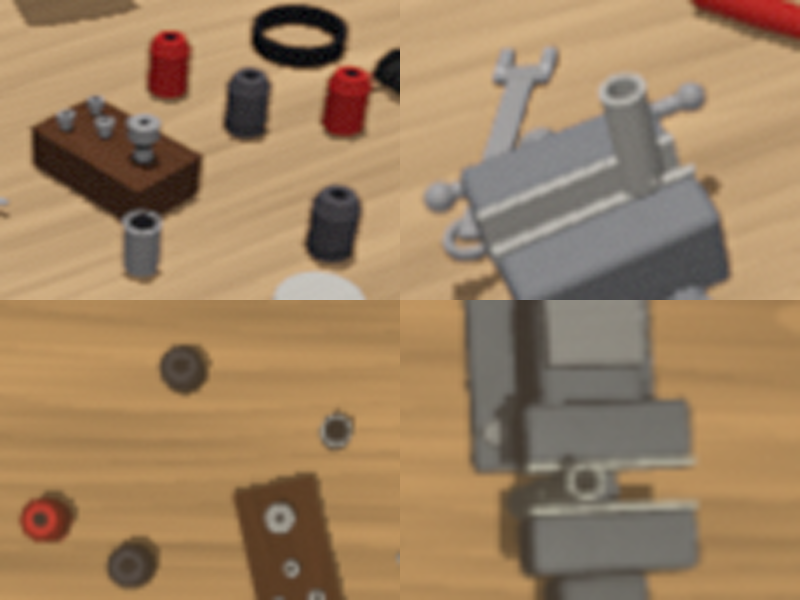

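The crop confirms it. The mount (wide head on a rod) is the front item of the block, the screws are small, and the socket stands on the bench. The two black weights are at scene (357,180) and (382,219). I'll triangulate these, then look from the wrist.

```bash
cat > h.py <<'E'
import numpy as np,cv2
from plant import bot
from scipy.spatial.transform import Rotation as R
def cal(n,st=None):
    c=bot.get_calibration(n);K=np.array([[c["fx"],0,c["cx"]],[0,c["fy"],c["cy"]],[0,0,1]])
    if n=="wrist":
        T=np.eye(4);T[:3,:3]=R.from_quat(st["eef_rot"]).as_matrix();T[:3,3]=st["tcp_pos"];C=T@c["T_tool_cam"]
    else: C=np.linalg.inv(c["view"])
    return K,c["distortion"],C
def ray(n,p,st=None):
    K,d,C=cal(n,st);u=cv2.undistortPoints(np.array([[p]],float),K,d)[0,0]
    v=C[:3,:3]@np.array([u[0],-u[1],-1]);return C[:3,3],v/np.linalg.norm(v)
def plane(n,p,z,st=None):
    o,v=ray(n,p,st);return o+v*(z-o[2])/v[2]
def tri(*rs):
    A=sum(np.eye(3)-np.outer(v,v) for o,v in rs);b=sum((np.eye(3)-np.outer(v,v))@o for o,v in rs);return np.linalg.solve(A,b)
def proj(n,P,st=None):
    K,d,C=cal(n,st);p=np.linalg.inv(C)@np.append(P,1);q=np.array([[p[0],-p[1],-p[2]]])
    return cv2.projectPoints(q,np.zeros(3),np.zeros(3),K,d)[0].ravel()
def down(a): return np.array([np.cos(a/2),np.sin(a/2),0,0])
def snap(n,f):
    st=bot.read_state();im=cv2.cvtColor(bot.camera(n),cv2.COLOR_RGB2BGR);cv2.imwrite(f"pics/{f}.png",im);return st,im
E
python3 - <<'E'
from h import *
np.set_printoptions(precision=1,suppress=True)
for k,s,t,z in[("mount",(326.4,196.3),(309.9,243.05),84),("tube",(206,227),(422.4,216.4),190),("wA",(356.6,180.3),(270.3,255.6),62),("wB",(382.2,219.3),(284.2,203.2),62)]:
    print(k,tri(ray("scene",s),ray("top",t)),plane("scene",s,z),plane("top",t,z))
for k,t,z in[("redL",(247,243),62),("redR",(277,283),62),("sock",(325,219),50),("s1",(312.8,256.7),61),("blockcorner",(235+317/3.738,185+175/3.738),45),("bc2",(235+235/3.738,185+190/3.738),45),("spray",(331,148),160)]:print(k,plane("top",t,z))
m=plane("top",(309.9,243.05),84)
for a in(.28,.28+np.pi,.28-np.pi): print(a,bot.solve_ik([m[0],m[1],180],down(a)))
tb=plane("top",(422.4,216.4),190)
for a in(0,np.pi,-np.pi/2,np.pi/2): print(a,bot.solve_ik([tb[0],tb[1],300],down(a)))
E
```

```text
mount [502.9  52.7  81.5] [505.6  51.3  84. ] [502.8  52.5  84. ]
tube [ 585.9 -267.2  189. ] [ 587.6 -266.3  190. ] [ 585.5 -268.1  190. ]
wA [461.4 175.   62.2] [461.6 176.   62. ] [460.9 174.3  62. ]
wB [626.3 138.2  63.1] [626.4 140.7  62. ] [625.3 136.7  62. ]
redL [497.8 248.1  62. ]
redR [377.3 150.6  62. ]
sock [580.2   7.6  50. ]
s1 [461.2  42.5  61. ]
blockcorner [539.7  22.8  45. ]
bc2 [525.1  91.4  45. ]
spray [783.1  -2.6 160. ]
0.28 [ 0.5  0.1 -0.4  0.  -1.   1.4]
3.4215926535897934 [ 0.5  0.1 -0.4  0.  -1.  -1.8]
-2.861592653589793 [ 0.5  0.1 -0.4  0.  -1.  -1.8]
0 [-0.1  0.3  0.1  0.  -1.4  1.7]
3.141592653589793 [-0.1  0.3  0.1  0.  -1.4 -1.4]
-1.5707963267948966 [-0.1  0.3  0.1  0.  -1.4  0.1]
1.5707963267948966 [-0.1  0.3  0.1  0.  -1.4 -3. ]
```

```bash
python3 - <<'E'
from h import *
np.set_printoptions(precision=1,suppress=True)
bot.move_ptp([503.5,52.5,190],down(.21));bot.pause(.2)
st,im=snap("wrist","w1");print(st["tcp_pos"],st["t"],st["contact_force"],proj("wrist",[503.5,52.5,84],st))
cv2.imwrite("pics/w1z.png",im)
E
```

```text
[503.6  53.  189.9] 2.4333 [-0.6 -0.2  0.2] [325.5 197.5]
```

View pics/w1.png

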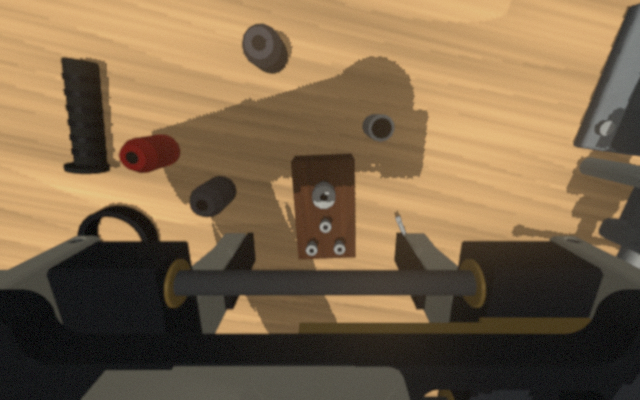

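The wrist picture shows the mount head at about (324,195) and the block squared up with the gripper. The nearest screw is at (326,226). I'll refine the head position, grasp it, lift it, and take a look over the tube.

```bash
python3 - <<'E'
from h import *
np.set_printoptions(precision=1,suppress=True)
im=cv2.imread("pics/w1.png");st=bot.read_state()
c=im[178:214,304:346].astype(int);sat=c.max(2)-c.min(2);m=((sat<25)&(c.max(2)>75)).astype(np.uint8)
n,l,s,cc=cv2.connectedComponentsWithStats(m);i=1+s[1:,4].argmax();print(s[i],cc[i]+[304,178])
ct=max(cv2.findContours(m,0,1)[0],key=cv2.contourArea);(x,y),r=cv2.minEnclosingCircle(ct);print(x+304,y+178,r)
p=plane("wrist",(x+304,y+178),81,st);print(p)   # outline mid height ~
p[:2]=.7*p[:2]+.3*np.array([503.2,52.3]);print(p)
bot.move_gripper(60)
bot.line_to([p[0],p[1],110],120);bot.line_to([p[0],p[1],68],60);bot.move_gripper(10,force=45)
s=bot.read_state();print(s["width"],s["finger_force"],s["contact_force"],s["tcp_pos"])
E
```

```text
[  8   6  23  25 419] [323.1 196.2]
323.41509437561035 196.07547187805176 12.404021263122559
[503.7  54.6  81. ]
[503.5  53.9  81. ]
22.793993613274612 45.00030219554901 [-0.   0.1  0.3] [503.6  54.   68.1]
```

```bash
python3 - <<'E'
from h import *
np.set_printoptions(precision=1,suppress=True)
s=bot.read_state();p=s["tcp_pos"]
bot.line_to([p[0],p[1],120],60);bot.line_to([p[0],p[1],300],200)
s=bot.read_state();print(s["width"],s["contact_force"])
bot.line_to([586,-266.8,300],220);bot.line_to([586,-266.8,268],80);bot.pause(.3)
st,w=snap("wrist","w2");_,sc=snap("scene","s2");_,t=snap("top","t2");print(st["tcp_pos"],st["t"],st["width"])
print(proj("wrist",[586,-266.8,190],st),proj("wrist",[586,-266.8,210],st),proj("scene",[586,-266.8,190]))
f=lambda im,x,y,W,H,k:cv2.resize(im[y:y+H,x:x+W],(400,H*400//W),interpolation=cv2.INTER_CUBIC)
x,y=map(int,proj("scene",[586,-266.8,210]));u,v=map(int,proj("wrist",[586,-266.8,200],st))
a=f(sc,x-40,y-50,80,100,5);b=f(w,u-40,v-50,80,100,5);print(x-40,y-50,u-40,v-50)
cv2.imwrite("pics/m2.png",np.hstack([a,b]))
E
```

```text
22.626095710417086 [-0.2 -0.5 -1.2]
[ 586.2 -266.9  268.4] 10.125 22.67074028676332
[325.  206.7] [325.  214.7] [205.5 226.6]
163 168 284 160
```

View pics/m2.png

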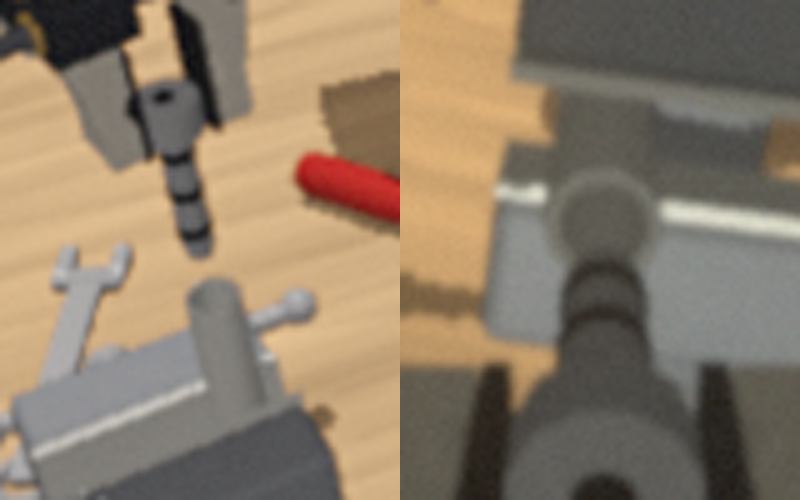

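Left crop (scene): the foot is at about (203,218) and the tube mouth at (205.8,227), both as predicted. Right crop (wrist): the mouth centre is at about (325,204.6) against a predicted 206.7, so the tube is about 1.5 to 2 mm further along tool +x. Next is a slow descent with the force monitored.

```bash
python3 - <<'E'
from h import *
np.set_printoptions(precision=1,suppress=True)
x,y=586.2+1.5*np.cos(.21)-.2,-266.9+1.5*np.sin(.21)
b0=None
bot.line_to([x,y,255],60);bot.pause(.2);b0=bot.read_state()["contact_force"]
z=255
while z>188:
    z-=4 if z>240 else 3
    bot.line_to([x,y,z],30)
    s=bot.read_state();f=s["contact_force"]-b0
    print(z,s["tcp_pos"],f,s["width"].round(1))
    if f[2]>20 or np.hypot(f[0],f[1])>15: break
print(s["t"])
E
```

```text
Traceback (most recent call last):
AttributeError: 'float' object has no attribute 'round'
```

```bash
cat > ins.py <<'E'
from h import *
import sys
np.set_printoptions(precision=1,suppress=True)
x,y,z,zend,lim=map(float,sys.argv[1:6])
b0=np.array([-.2,-.5,-1.2])
while z>zend:
    z-=3 
    bot.line_to([x,y,z],30)
    s=bot.read_state();f=s["contact_force"]-b0
    print(round(z,1),s["tcp_pos"],f,round(s["width"],1))
    if f[2]>lim or np.hypot(f[0],f[1])>15: break
print(s["t"])
E
python3 ins.py 587.5 -266.6 251 192 20
```

```text
248.0 [ 587.4 -266.6  247.7] [1.4 0.6 0.2] 22.7
245.0 [ 587.4 -266.6  244.7] [-0.6  0.7 -1.2] 22.9
242.0 [ 587.3 -266.6  241.7] [ 0.6  0.3 -0.8] 22.5
239.0 [ 587.4 -266.6  238.7] [-0.4  0.3  0.3] 22.7
236.0 [ 587.3 -266.6  235.7] [ 0.  -0.8  0.7] 22.8
233.0 [ 587.3 -266.6  232.7] [ 0.2 -0.5 -1.1] 22.6
230.0 [ 587.3 -266.6  229.7] [ 0.6 -0.  -0. ] 22.4
227.0 [ 587.4 -266.6  226.7] [-0.4  0.6  0.8] 22.8
224.0 [ 587.4 -266.6  223.7] [1.1 0.2 0.6] 22.7
221.0 [ 587.4 -266.5  220.7] [0.9 0.9 0.5] 23.0
218.0 [ 587.3 -266.6  217.7] [ 0.4  0.5 -0.8] 22.6
215.0 [ 587.4 -266.5  214.7] [0.2 0.7 0.6] 22.6
212.0 [ 587.3 -266.6  211.7] [ 0.4  0.7 -0.9] 23.2
209.0 [ 587.4 -266.6  208.7] [ 0.3 -0.3  0.5] 22.8
206.0 [ 587.4 -266.6  205.7] [-0.2  0.8 -0.1] 22.6
203.0 [ 587.4 -266.6  202.7] [ 0.2  0.7 -1.1] 22.8
200.0 [ 587.4 -266.6  199.7] [ 0.7  0.7 -0.1] 22.7
197.0 [ 587.4 -266.6  196.7] [0.5 0.1 0.8] 22.7
194.0 [ 587.4 -266.6  193.7] [-0.1  0.8  0.1] 22.9
191.0 [ 587.3 -266.6  190.7] [ 1.3  0.4 -0. ] 22.6
16.125
```

```bash
python3 ins.py 587.5 -266.6 191.5 186 12; python3 - <<'E'
from h import *
st,w=snap("wrist","w3");_,sc=snap("scene","s3")
f=lambda im,x,y,W,H:cv2.resize(im[y:y+H,x:x+W],(400,H*400//W),interpolation=cv2.INTER_CUBIC)
cv2.imwrite("pics/m3.png",np.hstack([f(sc,163,178,80,100),f(w,284,190,80,100)]))
E
```

```text
188.5 [ 587.8 -266.7  190.1] [-1.9  3.   7.4] 23.1
185.5 [ 587.9 -266.8  189.9] [-8.6  7.4 23.7] 22.6
16.625
```

View pics/m3.png

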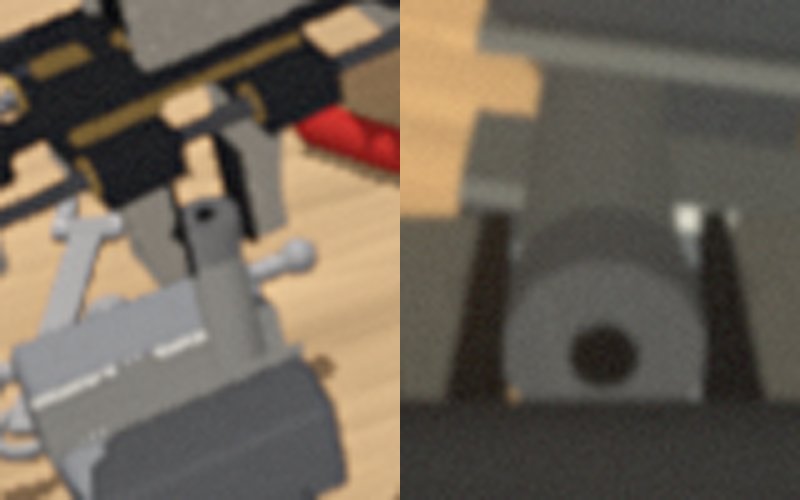

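The mount is home: the head sits on the tube end, and descent stopped at TCP z 190 under load. I'll release it, back off, and measure both weights with the wrist camera.

```bash
cat >> h.py <<'E'
def weight(p0,st,im,zb=0):
    u0=proj("wrist",[p0[0],p0[1],zb+45],st);c=im.astype(int)
    m=((c.max(2)-c.min(2)<22)&(c.max(2)<125)).astype(np.uint8);m[232:]=0
    m=cv2.morphologyEx(m,cv2.MORPH_OPEN,np.ones((3,3),np.uint8))
    n,l,s,cc=cv2.connectedComponentsWithStats(m)
    i=1+min(range(n-1),key=lambda k:np.hypot(*(cc[k+1]-u0))+(1e3 if s[k+1,4]<300 else 0));x,y,w,h,A=s[i]
    X=R.from_quat(st["eef_rot"]).as_matrix()[:,0]
    b=plane("wrist",(x+w/2-.5,y+h-.5),zb+50,st)
    print("pred",u0,"blob",s[i]);return (b+19*X)[:2]
E
python3 - <<'E'
from h import *
np.set_printoptions(precision=1,suppress=True)
bot.line_to([587.5,-266.6,190],60);bot.pause(.2)
bot.move_gripper(60,force=30);bot.line_to([587.5,-266.6,240],80);bot.line_to([587.5,-266.6,300],200)
s,_=snap("scene","s4");ws=[]
for p in([461,175],[626,138]):
    bot.move_ptp([p[0],p[1],190],down(.52));bot.pause(.15)
    st,im=snap("wrist",f"wt{p[0]}");ws.append(im[60:260,200:440]);print(st["tcp_pos"],weight(p,st,im))
ws.append(cv2.imread("pics/s4.png")[170:290,150:270])
cv2.imwrite("pics/m4.png",np.hstack([cv2.resize(w,(int(w.shape[1]*300/w.shape[0])*2//3,200)) for w in ws]))
print(st["t"],st["width"],st["contact_force"])
E
```

```text
pred [324.  187.2] blob [306 164  29  37 764]
[461.5 174.5 190.1] [463.1 181.4]
pred [325.  186.8] blob [309 163  28  30 471]
[625.5 138.3 190.4] [636.6 147.3]
22.0583 59.77815267470017 [0.2 0.7 0.1]
```

View pics/m4.png

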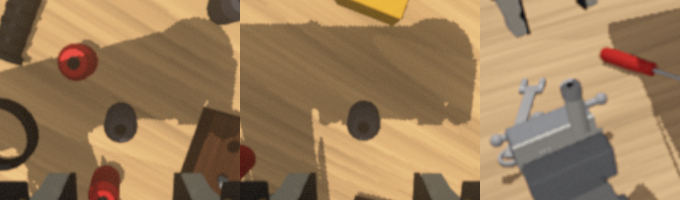

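Mount confirmed home. Both weights stand at about (321,183) in their frames, but the mask clips their warm-toned lower edge, so I'll check the brightness profile.

```bash
python3 - <<'E'
from h import *
for k,u in(("wt461",321),("wt626",324)):
    im=cv2.imread(f"pics/{k}.png").astype(int)
    print([tuple(im[v,u-4:u+5].mean(0).astype(int)) for v in range(186,212,2)]);print([tuple(im[178:186,x].mean(0).astype(int)) for x in list(range(300,314,2))+list(range(330,346,2))])
E
```

```text
[(np.int64(34), np.int64(45), np.int64(57)), (np.int64(32), np.int64(45), np.int64(57)), (np.int64(32), np.int64(45), np.int64(57)), (np.int64(33), np.int64(45), np.int64(57)), (np.int64(40), np.int64(52), np.int64(62)), (np.int64(51), np.int64(59), np.int64(69)), (np.int64(62), np.int64(68), np.int64(79)), (np.int64(72), np.int64(79), np.int64(89)), (np.int64(90), np.int64(124), np.int64(154)), (np.int64(125), np.int64(183), np.int64(225)), (np.int64(130), np.int64(191), np.int64(232)), (np.int64(129), np.int64(191), np.int64(231)), (np.int64(128), np.int64(188), np.int64(229))]
[(np.int64(74), np.int64(109), np.int64(138)), (np.int64(74), np.int64(109), np.int64(136)), (np.int64(59), np.int64(80), np.int64(99)), (np.int64(46), np.int64(55), np.int64(66)), (np.int64(46), np.int64(54), np.int64(64)), (np.int64(48), np.int64(55), np.int64(65)), (np.int64(51), np.int64(58), np.int64(67)), (np.int64(50), np.int64(57), np.int64(67)), (np.int64(48), np.int64(56), np.int64(66)), (np.int64(45), np.int64(55), np.int64(65)), (np.int64(61), np.int64(84), np.int64(104)), (np.int64(102), np.int6
[... 731 characters left out ...]
4(176), np.int64(220))]
[(np.int64(104), np.int64(154), np.int64(193)), (np.int64(85), np.int64(126), np.int64(158)), (np.int64(79), np.int64(118), np.int64(149)), (np.int64(67), np.int64(97), np.int64(121)), (np.int64(47), np.int64(59), np.int64(71)), (np.int64(47), np.int64(57), np.int64(67)), (np.int64(49), np.int64(57), np.int64(67)), (np.int64(53), np.int64(62), np.int64(72)), (np.int64(53), np.int64(62), np.int64(73)), (np.int64(51), np.int64(61), np.int64(72)), (np.int64(48), np.int64(58), np.int64(70)), (np.int64(50), np.int64(62), np.int64(74)), (np.int64(84), np.int64(120), np.int64(149)), (np.int64(115), np.int64(168), np.int64(211)), (np.int64(117), np.int64(172), np.int64(215))]
```

```bash
cat > weigh.py <<'E'
from h import *
np.set_printoptions(precision=2,suppress=True)
def avg(n=8):
    a=[]
    for _ in range(n): bot.pause(.05);a.append(bot.read_state()["contact_force"])
    return np.mean(a,0)
def pick(p):
    bot.move_ptp([p[0],p[1],95],down(.52));bot.pause(.2);b=avg()
    bot.line_to([p[0],p[1],12],70);bot.move_gripper(25,force=35);bot.pause(.1)
    bot.line_to([p[0],p[1],22],30);bot.line_to([p[0],p[1],75],80);bot.pause(.4);f=avg()
    s=bot.read_state();print("weight N",-(f-b)[2],f-b,"width",s["width"],s["tcp_pos"],s["t"]);return -(f-b)[2]
def place(p):
    bot.line_to([p[0],p[1],22],80);bot.line_to([p[0],p[1],12.3],15);bot.pause(.2);print(bot.read_state()["tcp_pos"],bot.read_state()["contact_force"])
    bot.move_gripper(60);bot.line_to([p[0],p[1],95],80)
E
python3 - <<'E'
from weigh import *
X=np.array([np.cos(.52),np.sin(.52)])
B=[]
for p,t,pix in(([461,175],[461.5,174.5,190.1],(321,201.5)),([626,138],[625.5,138.3,190.4],(323.8,199.7))):
    st=dict(tcp_pos=np.array(t),eef_rot=down(.52));B.append(plane("wrist",pix,50,st)[:2]+19*X)
print(B);np.save("B.npy",B)
w=pick(B[1])
E
```

```text
[array([462.6 , 179.82]), array([629.92, 141.9 ])]
weight N 3.413426479475057 [-0.25  0.44 -3.41] width 37.436026302712435 [629.94 141.9   75.03] 27.2167
```

B weighs 0.35 kg, so it is the heavy one. I'll stand it back down, lift A too, stand it back, then take B again.

```bash
python3 - <<'E'
from weigh import *
A,B=np.load("B.npy")
place(B); wa=pick(A); place(A)
bot.line_to([A[0],A[1],140],200)
if wa<2:
    bot.move_ptp([B[0],B[1],140],down(.52));bot.pause(.15)
    snap("scene","s5");snap("wrist","w5");print(bot.read_state()["tcp_pos"])
    wb=pick(B)
    bot.line_to([B[0],B[1],300],200)
    snap("scene","s6");snap("top","t6")
E
python3 - <<'E'
import cv2,numpy as np
a=cv2.imread("pics/s6.png")[130:290,150:450];b=cv2.imread("pics/w5.png")[0:300,100:540]
cv2.imwrite("pics/m6.png",np.vstack([cv2.resize(a,(560,299)),cv2.resize(b,(440,300))[:, :].copy() if 0 else cv2.resize(b,(560,300))]))
E
```

```text
[629.97 141.9   12.27] [ 0.53  0.35 -2.79]
weight N 1.2001614126969418 [-0.19  0.06 -1.2 ] width 38.249779608256375 [462.62 179.86  75.03] 36.2
[462.66 179.86  12.28] [-1.09  0.55 -1.18]
[629.31 142.45 140.38]
weight N 3.4868474438559414 [ 0.03  0.15 -3.49] width 37.74007161304109 [629.95 141.91  75.03] 46.1083
```

View pics/m6.png

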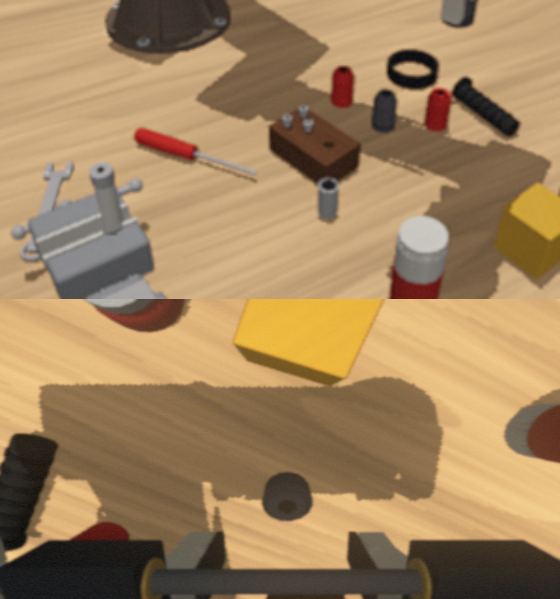

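The scene view shows the mount in the tube, the light weight upright at its spot, and the bystanders undisturbed. The light one reads 1.2 N and the heavy one 3.45 N, so I carry the heavy one over the mount.

```bash
python3 - <<'E'
from h import *
np.set_printoptions(precision=1,suppress=True)
st=dict(tcp_pos=np.array([629.31,142.45,140.38]),eef_rot=down(.52));X=np.array([np.cos(.52),np.sin(.52),0])
im=cv2.imread("pics/w5.png").astype(int);print([int(im[v,322:331].mean()) for v in range(204,232)],[int(im[190:200,u].mean()) for u in range(296,352,2)])
for v in(219,220,221,222):print(v,plane("wrist",(326,v),50,st)+19*X)
bot.line_to([587.5,-266.6,300],200);bot.line_to([587.5,-266.6,254],50);bot.pause(.4)
s,w=snap("wrist","w7");_,sc=snap("scene","s7");print(s["tcp_pos"],s["t"],s["width"])
for z in(206,242,292,304):print(z,proj("scene",[587.5,-266.6,z]),proj("wrist",[587.5,-266.6,z],s))
cv2.imwrite("pics/m7.png",np.hstack([cv2.resize(sc[150:250,165:245],(400,500),interpolation=2),cv2.resize(w[170:290,276:372],(400,500),interpolation=2)]))
E
```

```text
[47, 47, 47, 49, 47, 48, 47, 49, 50, 53, 58, 61, 65, 64, 64, 67, 77, 106, 142, 163, 170, 170, 170, 172, 174, 174, 174, 174] [106, 105, 105, 104, 103, 89, 59, 56, 56, 58, 58, 59, 60, 60, 59, 60, 59, 60, 60, 59, 59, 58, 58, 58, 97, 143, 147, 151]
219 [632.  142.5  50. ]
220 [631.1 142.   50. ]
221 [630.2 141.5  50. ]
222 [629.3 141.   50. ]
[ 587.5 -266.6  254.1] 51.15 37.25189433505826
206 [204.3 220.8] [324.7 219.3]
242 [200.8 206.2] [324.8 239.3]
292 [195.6 184.2] [325.  283.4]
304 [194.3 178.7] [325.1 298.9]
```

View pics/m7.png

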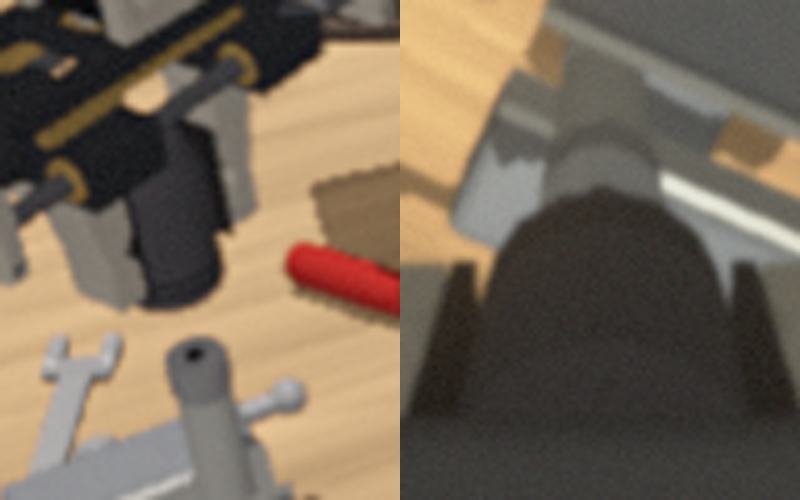

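The scene crop shows the weight upright with its base centre at about (177,282) in the crop, against (179,281) predicted. The mount head is at (195,355), also as predicted. The weight is centred with about 36 mm of air beneath, so I'll hand in.

```bash
python3 -c "
from plant import bot
print(bot.close_job())"
```

```text
the job is handed in; nothing more can be done
None
```

The job is handed in: the mount sits fully home in the tube, the lighter weight (about 0.12 kg) stands back on the bench, and the heavier one (about 0.35 kg) is held upright, centred over the mount with about 36 mm of air beneath it.

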